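# Put the sewing things back in their fitted trays

### The job

Tidy the sewing counter: put the thread spool, the pin tin, the wooden pressing block and the tape measure each back in the shallow oak tray made to its shape and size, right way up and flat on the tray floor inside the lip. Set each one down gently, without dropping it, and leave the little button jar standing where it is.

Things in the scene. Friction and masses are not known exactly. Their poses are not given: they have to be found in the camera images.
- spool: White thread spool standing upright, 64 mm tall: a flange 50 mm across and 4 mm thick at the bottom, then wound off-white thread 40 mm across up to 56 mm high (grip here), then a core stub 20 mm across. About 0.1 kg. Origin: centre of its underside; z up along its axis. It belongs in the small round tray.
- tin: Round plain aluminium pin tin, closed, 64 mm across, 32 mm high, about 0.12 kg. Origin: centre of its underside; z up. It belongs in the large round tray.
- clapper: Oblong block of pale wood (a tailor's pressing block) with a dark strip along each long side; 110 mm long (its x), 40 mm wide (its y; grip across this), 32 mm high, about 0.15 kg. Origin: centre of its underside; z up. The two ends are alike. It belongs in the oblong tray, either way round.
- tape: Square grey plastic tape-measure case with a steel disc on top, 54 x 54 mm (sides along its x and y), 30 mm high, rounded edges, about 0.15 kg. Origin: centre of its underside; z up. It belongs in the square tray, turned any of the four ways.
- tray_small_round: Oak-brown tray, fixed to the counter, with a 4 mm thick floor and an upright lip 6 mm wide whose top is 10 mm above the counter. Origin: centre of its underside, on the counter; z up. Round, 78 mm across outside, 66 mm inside: for the spool.
- tray_large_round: Oak-brown tray, fixed to the counter, with a 4 mm thick floor and an upright lip 6 mm wide whose top is 10 mm above the counter. Origin: centre of its underside, on the counter; z up. Round, 92 mm across outside, 80 mm inside: for the pin tin.
- tray_oblong: Oak-brown tray, fixed to the counter, with a 4 mm thick floor and an upright lip 6 mm wide whose top is 10 mm above the counter. Origin: centre of its underside, on the counter; z up. Rectangular, outside 138 mm (its x) by 68 mm (its y), inside 126 x 56 mm: for the pressing block.
- tray_square: Oak-brown tray, fixed to the counter, with a 4 mm thick floor and an upright lip 6 mm wide whose top is 10 mm above the counter. Origin: centre of its underside, on the counter; z up. Square, outside 82 x 82 mm (sides along its x and y), inside 70 x 70 mm: for the tape measure.
- button_jar: Small closed glass jar of buttons with a dark lid, 44 mm across, 58 mm high, loose; leave it standing. Origin: centre of its underside. It and two small bystanders (thimble and bobbin, under 25 mm high) stand between the two mixed rows of things and trays, 100 mm or more from any centre; things and trays are 140 mm or more apart. Taller equipment is only at the back and sides.
Not all that is in view belongs to the job. There is more than one size of the clapper; the job needs the largest.

How it is judged:
At the end, for the whole second after the job is handed in: Spool in the small round tray, tin in the large round, block in the oblong, tape measure in the square: centres within 13 mm of the tray centre, underside under 6.5 mm above the counter (the tray floor is at 4 mm), upright within 0.08 rad, at rest (horizontal distance between spool and tray_small_round below 0.013 m and z of spool in the frame of tray_small_round below 0.0065 m and angle between each of spool, tin, clapper, tape's own z axis and vertical below 0.08 rad and linear speed of each of spool, tin, clapper, tape below 0.02 m/s and angular speed of each of spool, tin, clapper, tape below 0.2 rad/s and horizontal distance between tin and tray_large_round below 0.013 m and z of tin in the frame of tray_large_round below 0.0065 m and horizontal distance between clapper and tray_oblong below 0.013 m and z of clapper in the frame of tray_oblong below 0.0065 m and horizontal distance between tape and tray_square below 0.013 m and z of tape in the frame of tray_square below 0.0065 m); the robot touches nothing.
It fails at once if the spool is dropped or thrown (moves faster than 0.8 m/s while no finger holds it, a fall of about 33 mm) (contact force between spool and the fingers below 0.01 N and linear speed of spool above 0.8 m/s).
It fails at once if the pin tin is dropped or thrown (moves faster than 0.8 m/s while no finger holds it, a fall of about 33 mm) (contact force between tin and the fingers below 0.01 N and linear speed of tin above 0.8 m/s).
It fails at once if the clapper block is dropped or thrown (moves faster than 0.8 m/s while no finger holds it, a fall of about 33 mm) (contact force between clapper and the fingers below 0.01 N and linear speed of clapper above 0.8 m/s).
It fails at once if the tape measure is dropped or thrown (moves faster than 0.8 m/s while no finger holds it, a fall of about 33 mm) (contact force between tape and the fingers below 0.01 N and linear speed of tape above 0.8 m/s).
It fails at once if the button jar is knocked over or shifted more than 30 mm (distance of button_jar from where it was at the start of the episode above 0.03 m or angle between button_jar's own z axis and vertical above 0.4 rad).
It also fails if it takes over 106 s, if anything falls off the work surface, if the arm or the gripper's body presses on something with over 40 N, if the wrist force passes 120 N, or if a joint passes its speed limit or range.

### The arm

A 6-joint arm with a two-finger parallel gripper is mounted at the origin on the work surface. World frame = base frame: x ahead of the robot, y to its left, z up, the work surface at z = 0. Lengths are in m, angles in rad, forces in N, time in s.
With the tool pointing down it reaches from about 0.35 to 0.875 m from the base axis. Payload 15.5 kg.
Tool frame: the origin (TCP) lies at the very end of the fingers, on their centre line; the grasp point (between the pads) lies 19 mm behind it; z points along the fingers, y is the line along which they close (so a half turn about z gives the same grasp; the last joint's range is limited). The gripper opens to 85 mm and grips with 20 to 120 N. Pads are 22 mm wide; open, the fingers measure 114 mm over their backs; the gripper's body (76 mm by 85 mm) begins 54 mm behind the grasp point. The pads swing forward as they close: fully open they stand 13 mm farther back than shut.
Start: joints at [1.036, 0.494, 1.345, -0, 1.302, -0.096], TCP at [0.266, 0.566, 0.231] pointing down, gripper open.
Joint ranges: [-2.91, 2.91], [-0.82, 2.16], [0.22, 2.67], [-1.22, 4.37], [0.12, 2.79], [-3.08, 3.08]. Speed limits (rad/s): [1.89, 1.89, 2.57, 3.01, 3.01, 3.01].

### API

Orientations are given as a 3x3 rotation matrix whose columns are the frame's x, y, z axes.
In Python, from bench import bot gives the robot as it stands. The module is installed in compiled form; this text tells all that it offers.
- The arm moves only by the tool apply_moves, never from a script. Its arguments are lists of equal length, an entry for each row: "travel": the shift along the world's x, y, z as a fraction of full scale, a list of three; "spin": the turn about the world's z as a fraction of full scale; "grip": the opening, from 0 (shut) to 1 (fully open). A call has 1 to 8 rows; each row is the pose to reach, as a shift and turn from the pose commanded when the call began; what a row does not reach only later rows make up. Full scale, the value 1, is 0.1 m for a shift and 90 degrees for a turn. A row lasts 1/8 s, in which the tool goes at most 62.5 mm and 10.7 degrees, less where a joint would pass 70% of its speed; a pose out of reach is approached as far as the arm can. A call with a number of a shift or a turn outside -1 to 1 is refused whole. A call with a gripper value outside its range is refused whole. The fingers move at their own pace and stop on an object; "newtons" is the grip in N (left out, the last holds). Time passes only in rows, so rows that repeat a pose let the fingers close. It gives the time, the measured TCP pose, the force, the opening and the grip force at its end, in the units of the state.
- bot.read_state(): the state, without advancing time (a new reading comes with each control period).
- bot.grab_frame(name): name is "scene" or "top"; returns a dict with "frame" (400x640x3 uint8, red, green, blue), "depth" (400x640 float32, m along the optical axis (not along the pixel's ray), 0 where there is no reading), "fov_y" (degrees; the focal length in pixels is half the picture's height over the tangent of half this angle, whatever the lens; pixels are square), "cx", "cy" (the principal point, pixels), "R" (3x3) and "t" (3): a world point X has camera coordinates R X + t. Camera axes: x right, y down, z forward; pixel columns grow to the right and rows downward; lengths in m; the calibration is good to about 2 mm. A picture is of the moment at which its call begins.
- bot.job_done(): hands the job in; it is judged then, once.
The state is a dict: "clock": time; "joint_positions": joint angles; "qvel": joint speeds; "joint_efforts": joint torques, N m; "eef_pos": TCP position; "ee_rot": TCP orientation; "contact_force": force on the tool from outside, world axes, zero at the start; "ft_torque": the same for the moment, N m; "opening": opening from 0.0 (shut) to 1.0 (fully open); "grasp_force": force on a finger pad.
Only numpy, scipy, OpenCV 4.12 (cv2) and the standard library are available. Lean on these libraries where they do the work, as an engineer would, in place of code of your own. Each camera call takes 0.05 s, during which the arm holds its last target. There are 200 camera calls.

## Working session

There is one attempt and no reset: what is moved stays moved. The work goes in short steps, Python scripts to look and compute and a tool call to move; the robot and the scene stay as the last step left them, time stands still between calls to the robot, and variables do not carry over. Pictures are saved under pics/ and viewed, at most 14 in all, crops included, and the job is handed in when it is done.

Besides the shell and the picture viewer there is one more tool, called after "Call:" by a JSON object that holds its "method" and its "body". apply_moves: Moves the arm, as the interface text tells. Its arguments: {"type":"object","properties":{"travel":{"type":"array"},"spin":{"type":"array"},"grip":{"type":"array"},"newtons":{"type":"number"}},"required":["travel","spin","grip"]}

```bash
mkdir -p pics
cat > h.py <<'E'
import numpy as np, cv2
from bench import bot
def grab(n):
    f=bot.grab_frame(n); f['f']=200/np.tan(np.radians(f['fov_y'])/2); f['R']=np.array(f['R']); f['t']=np.array(f['t']); return f
def save(f,p,crop=None):
    im=f['frame'][:,:,::-1]
    if crop: x0,y0,x1,y1,s=crop; im=cv2.resize(im[y0:y1,x0:x1],None,fx=s,fy=s,interpolation=cv2.INTER_CUBIC)
    cv2.imwrite(p,im)
def ray(f,uv,z):
    uv=np.atleast_2d(uv).astype(float)
    d=np.c_[(uv[:,0]-f['cx'])/f['f'],(uv[:,1]-f['cy'])/f['f'],np.ones(len(uv))]@f['R']
    c=-f['R'].T@f['t']
    return c+d*((z-c[2])/d[:,2])[:,None]
def cloud(f):
    v,u=np.mgrid[:400,:640]; d=f['depth']
    P=np.stack([(u-f['cx'])/f['f']*d,(v-f['cy'])/f['f']*d,d],-1)-f['t']
    return P@f['R']
E
python3 - <<'E'
from h import *
for n in('scene','top'):
    f=grab(n); save(f,f'pics/{n}0.png'); np.save(n,f,allow_pickle=True)
    print(n,f['fov_y'],f['cx'],f['cy'],-f['R'].T@f['t'],f['R'].round(2).tolist())
s=bot.read_state();print(s['clock'],s['eef_pos'],np.round(s['ee_rot'],3).tolist(),s['opening'])
E
```

```text
scene 53.873128135042876 317.3569407017313 201.17772273123995 [ 1.20144772 -0.01552134  0.6760691 ] [[0.04, 1.0, 0.01], [0.64, -0.02, -0.76], [-0.76, 0.03, -0.64]]
top 56.24658769960811 318.62689783617947 209.49213748923992 [0.31504905 0.01442461 1.00233666] [[0.02, -1.0, 0.01], [-0.99, -0.02, -0.16], [0.16, -0.01, -0.99]]
0.1 [0.26593414 0.56525538 0.23079319] [[-0.905, 0.426, -0.001], [0.426, 0.905, -0.001], [0.0, -0.001, -1.0]] 1.0006708791445202
```

View pics/top0.png

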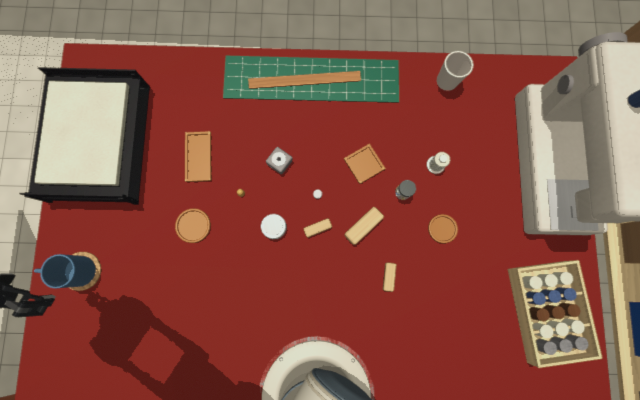

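View pics/scene0.png

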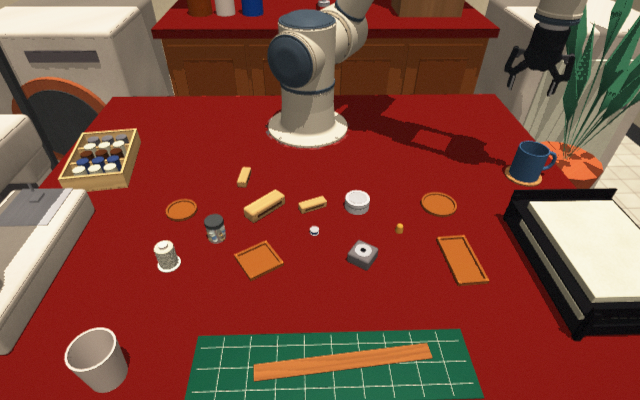

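The top view shows the oblong tray at (198,156), the large round tray (193,226), the square tray (364,163) and the small round tray (443,229). It also shows the tin (273,226), tape (279,160), spool (438,162), jar (406,190), and three blocks, the largest at (364,226). The scene view agrees.

```bash
cat > m.py <<'E'
from h import *
def meas(n):
    f=grab(n); C=cloud(f); im=f['frame'].astype(int)
    g=(im[:,:,1]>55).astype(np.uint8)
    x,y=C[...,0],C[...,1]
    g[(x<.33)|(x>.72)|(abs(y)>.40)|(f['depth']==0)]=0
    cs,_=cv2.findContours(g,cv2.RETR_EXTERNAL,cv2.CHAIN_APPROX_NONE)
    for c in cs:
        if cv2.contourArea(c)<60: continue
        m=np.zeros_like(g); cv2.drawContours(m,[c],-1,1,-1)
        z=C[...,2][m>0]; h=np.percentile(z,90)
        top=C[(m>0)&(C[...,2]>h-.006)]
        uv=c[:,0,:]
        W=ray(f,uv,h)[:,:2].astype(np.float32)*1000
        r=cv2.minAreaRect(W); cc=cv2.minEnclosingCircle(W)
        rt=cv2.minAreaRect((top[:,:2]*1000).astype(np.float32))
        print(n,uv.mean(0).round(),'h%.0f'%(h*1000),'ctr: rect',np.round(r[0]),np.round(r[1]),round(r[2]),'circ',np.round(cc[0]),round(2*cc[1]),'| top',np.round(rt[0]),np.round(rt[1]),round(rt[2]),'mean',(top[:,:2].mean(0)*1000).round())
if __name__=='__main__':
    for n in('top','scene'): meas(n)
E
python3 m.py
```

```text
top [317. 227.] h24 ctr: rect [425.   5.] [30. 76.] 23 circ [424.   5.] 77 | top [382.  -6.] [121.  72.] 14 mean [424.   6.]
top [443. 228.] h11 ctr: rect [ 431. -331.] [75. 81.] 1 circ [ 430. -331.] 82 | top [ 363. -183.] [ 76. 400.] 24 mean [ 428. -327.]
top [273. 226.] h35 ctr: rect [424. 121.] [68. 67.] 2 circ [425. 120.] 70 | top [375.  89.] [181.  62.] 33 mean [425. 121.]
top [192. 225.] h11 ctr: rect [426. 338.] [93. 92.] 48 circ [426. 338.] 95 | top [360. 207.] [385.  90.] 64 mean [424. 337.]
top [364. 225.] h34 ctr: rect [ 431. -116.] [ 43. 115.] 44 circ [ 430. -116.] 117 | top [ 432. -117.] [ 39. 108.] 44 mean [ 431. -116.]
top [317. 193.] h14 ctr: rect [517.   8.] [25. 27.] 1 circ [517.   7.] 29 | top [517.   8.] [22. 20.] 90 mean [517.   8.]
top [405. 189.] h60 ctr: rect [ 522. -220.] [44. 58.] 45 circ [ 523. -219.] 60 | top [ 422. -120.] [ 42. 340.] 46 mean [ 527. -223.]
top [438. 162.] h61 ctr: rect [ 598. -306.] [49. 70.] 45 circ [ 596. -308.] 72 | top [ 474. -153.] [ 37. 460.] 39 mean [ 605. -315.]
top [278. 159.] h33 ctr: rect [604. 113.] [58. 58.] 56 circ [605. 113.
[... 1182 characters left out ...]
[ 858. -133.] [726.  42.] 16 mean [ 537. -223.]
scene [181. 209.] h9 ctr: rect [ 432. -330.] [76. 78.] 86 circ [ 431. -331.] 81 | top [ 804. -198.] [872.  76.] 20 mean [ 431. -331.]
scene [312. 204.] h21 ctr: rect [436.   6.] [46. 78.] 23 circ [436.   6.] 87 | top [799. -22.] [ 72. 801.] 86 mean [433.   6.]
scene [439. 203.] h10 ctr: rect [426. 338.] [91. 93.] 45 circ [427. 338.] 96 | top [782. 152.] [ 90. 898.] 62 mean [430. 337.]
scene [357. 202.] h32 ctr: rect [442. 119.] [ 62. 100.] 82 circ [442. 116.] 100 | top [801.  70.] [ 62. 816.] 82 mean [434. 121.]
scene [264. 205.] h32 ctr: rect [ 448. -114.] [ 64. 124.] 44 circ [ 449. -113.] 135 | top [797. -92.] [817. 101.] 4 mean [ 442. -117.]
```

Run:
```python
from h import *
f=np.load('scene.npy',allow_pickle=True).item(); C=cloud(f)
p=f['R']@np.array([.266,.565,.231])+f['t']; print('tcp px',p[:2]/p[2]*f['f']+[f['cx'],f['cy']])
m=(abs(C[...,0]-.266)<.08)&(abs(C[...,1]-.565)<.08)&(C[...,2]>.15)&(f['depth']>0)
P=C[m]; print(len(P)); s=np.argsort(P[:,2])[:12]; print((P[s]*1000).round())
save(f,'pics/grip0.png',(480,0,620,110,5))
```

```text
tcp px [526.10675529  96.25218905]
3661
[[295. 601. 245.]
 [296. 603. 245.]
 [291. 602. 246.]
 [274. 610. 246.]
 [281. 607. 246.]
 [298. 603. 247.]
 [256. 519. 247.]
 [258. 521. 247.]
 [289. 603. 248.]
 [258. 523. 248.]
 [296. 601. 248.]
 [255. 521. 249.]]
```

View pics/grip0.png

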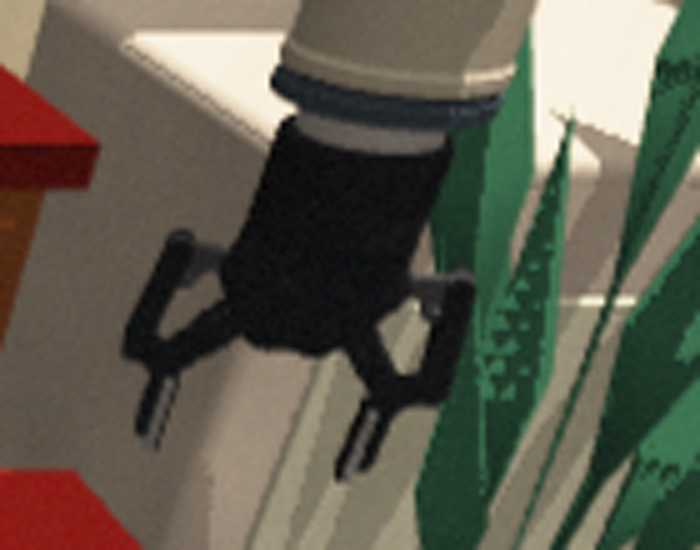

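Call:
{"method": "apply_moves", "body": {"travel": [[0.3,-0.5,0],[0.5,-1,0],[0.5,-1,0]], "spin": [0,0,0], "grip": [1,1,1], "newtons": 40}}

```text
clock: 0.57
eef_pos: [0.317, 0.4627, 0.2313]
ee_rot: [[-0.904, 0.428, -0.0], [0.428, 0.904, -0.001], [-0.0, -0.001, -1.0]]
contact_force: [-1.3, 0.4, 0.7]
opening: 0.998
grasp_force: 0.0
```

The crop shows the open finger tips at about (510,88) and (550,94), 14 mm above the TCP height. The TCP therefore marks the tips when the gripper is shut.

Call:
{"method": "apply_moves", "body": {"travel": [[0.2,-0.5,0],[0.4,-1,0],[0.4,-1,0]], "spin": [0,0,0], "grip": [1,1,1]}}

```text
clock: 0.95
eef_pos: [0.3569, 0.3635, 0.2314]
ee_rot: [[-0.904, 0.428, -0.0], [0.428, 0.904, -0.001], [-0.0, -0.0, -1.0]]
contact_force: [0.2, 0.4, -0.5]
opening: 0.999
grasp_force: 0.0
```

Call:
{"method": "apply_moves", "body": {"travel": [[0.2,-0.5,0],[0.4,-1,0],[0.4,-1,0]], "spin": [0,0,0], "grip": [1,1,1]}}

```text
clock: 1.32
eef_pos: [0.3971, 0.264, 0.2314]
ee_rot: [[-0.904, 0.428, 0.0], [0.428, 0.904, -0.0], [-0.0, -0.0, -1.0]]
contact_force: [-0.3, -0.3, 0.3]
opening: 0.999
grasp_force: 0.0
```

Call:
{"method": "apply_moves", "body": {"travel": [[0.1,-0.5,-0.3],[0.31,-1,-0.8],[0.31,-1,-1],[0.31,-1,-1]], "spin": [0,0,0,0], "grip": [1,1,1,1]}}

```text
clock: 1.82
eef_pos: [0.4264, 0.1659, 0.13]
ee_rot: [[-0.905, 0.426, -0.003], [0.426, 0.905, -0.001], [0.003, -0.002, -1.0]]
contact_force: [0.4, 0.9, 0.3]
opening: 1.002
grasp_force: 0.0
```

Call:
{"method": "apply_moves", "body": {"travel": [[0,-0.44,0],[0,-0.44,0],[0,-0.44,-0.3],[0,-0.44,-0.6],[0,-0.44,-0.8],[0,-0.44,-0.8]], "spin": [0,0,0,0,0,0], "grip": [1,1,1,1,1,1]}}

```text
clock: 2.58
eef_pos: [0.427, 0.1229, 0.0512]
ee_rot: [[-0.905, 0.425, -0.001], [0.425, 0.905, 0.0], [0.001, -0.0, -1.0]]
contact_force: [1.0, -0.5, 0.3]
opening: 1.001
grasp_force: 0.0
```

Run:
```python
from h import *
print(bot.read_state()['eef_pos'])
f=grab('scene'); save(f,'pics/s1.png',(270,120,430,240,5))
```

```text
[0.42702097 0.12287409 0.05117015]
```

View pics/s1.png

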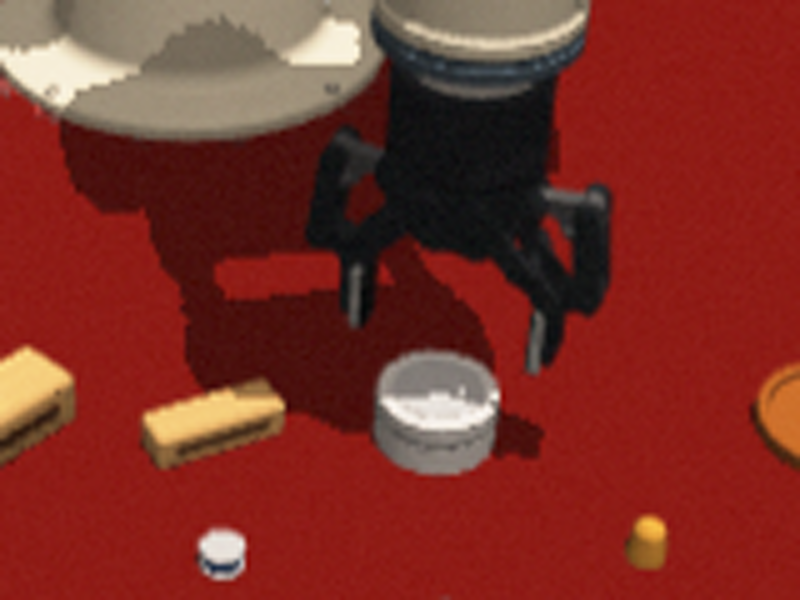

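The crop shows the open fingers straddling the tin, with tips at crop (355,325) and (535,370) and the tin at (437,410). They are centred, so I'll go down.

Call:
{"method": "apply_moves", "body": {"travel": [[0,0,-0.25],[0,0,-0.48],[0,0,-0.48],[0,0,-0.48]], "spin": [0,0,0,0], "grip": [1,1,1,1]}}

```text
clock: 3.12
eef_pos: [0.4278, 0.1219, 0.0045]
ee_rot: [[-0.905, 0.425, 0.001], [0.425, 0.905, 0.0], [-0.001, 0.001, -1.0]]
contact_force: [0.2, -0.3, 0.9]
opening: 1.002
grasp_force: 0.0
```

Call:
{"method": "apply_moves", "body": {"travel": [[0,0,0],[0,0,0],[0,0,0],[0,0,0],[0,0,0],[0,0,0],[0,0,0],[0,0,0]], "spin": [0,0,0,0,0,0,0,0], "grip": [0.6,0.4,0.4,0.4,0.4,0.4,0.4,0.4], "newtons": 40}}

```text
clock: 4.12
eef_pos: [0.4276, 0.1217, 0.0044]
ee_rot: [[-0.905, 0.426, 0.002], [0.426, 0.905, 0.0], [-0.001, 0.001, -1.0]]
contact_force: [-1.7, 1.4, 20.2]
opening: 0.735
grasp_force: 38.7
```

Call:
{"method": "apply_moves", "body": {"travel": [[0,0,0.1],[0,0,0.3],[0,0,0.6],[0,0,0.9],[0,0,0.9],[0,0,0.9]], "spin": [0,0,0,0,0,0], "grip": [0.4,0.4,0.4,0.4,0.4,0.4]}}

```text
clock: 4.88
eef_pos: [0.4269, 0.1215, 0.0933]
ee_rot: [[-0.905, 0.426, 0.0], [0.426, 0.905, 0.0], [-0.0, 0.0, -1.0]]
contact_force: [-0.6, 1.2, -1.2]
opening: 0.734
grasp_force: 45.1
```

Run:
```python
from h import *
print(bot.read_state()['eef_pos'])
f=grab('scene'); save(f,'pics/s2.png',(270,80,430,200,5))
```

```text
[0.42690866 0.12149789 0.09329655]
```

View pics/s2.png

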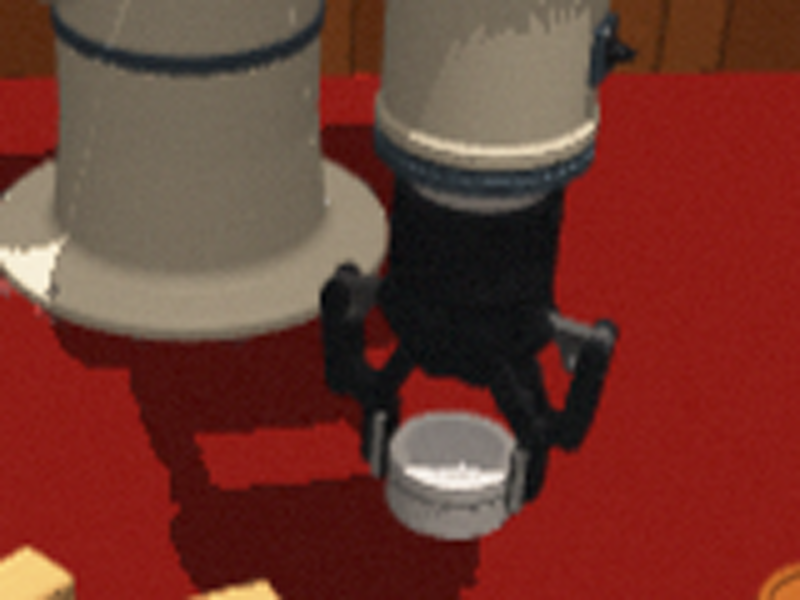

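The crop shows the tin held level and clear of the counter at (455,475). I'll carry it to the large round tray.

Call:
{"method": "apply_moves", "body": {"travel": [[0,0.25,0],[0,0.6,0],[0,1,0]], "spin": [0,0,0], "grip": [0.4,0.4,0.4]}}

```text
clock: 5.3
eef_pos: [0.4266, 0.2221, 0.0924]
ee_rot: [[-0.904, 0.427, -0.002], [0.427, 0.904, -0.001], [0.001, -0.001, -1.0]]
contact_force: [0.2, -0.2, -0.7]
opening: 0.734
grasp_force: 45.1
```

Call:
{"method": "apply_moves", "body": {"travel": [[0,0.4,0],[0,0.8,0],[0,1,0],[0,1,0]], "spin": [0,0,0,0], "grip": [0.4,0.4,0.4,0.4]}}

```text
clock: 5.8
eef_pos: [0.4267, 0.322, 0.0925]
ee_rot: [[-0.906, 0.424, -0.001], [0.424, 0.906, -0.001], [0.001, -0.001, -1.0]]
contact_force: [-0.3, 0.2, -0.8]
opening: 0.736
grasp_force: 45.1
```

Call:
{"method": "apply_moves", "body": {"travel": [[0,0.17,0],[0,0.17,-0.2],[0,0.17,-0.4],[0,0.17,-0.6],[0,0.17,-0.65],[0,0.17,-0.65],[0,0.17,-0.65]], "spin": [0,0,0,0,0,0,0], "grip": [0.4,0.4,0.4,0.4,0.4,0.4,0.4]}}

```text
clock: 6.68
eef_pos: [0.4275, 0.3387, 0.029]
ee_rot: [[-0.905, 0.426, 0.001], [0.426, 0.905, 0.0], [-0.001, 0.001, -1.0]]
contact_force: [-1.3, 0.2, -2.3]
opening: 0.733
grasp_force: 45.1
```

Run:
```python
from h import *
print(bot.read_state()['eef_pos'])
f=grab('scene'); save(f,'pics/s3.png',(360,120,520,240,5))
```

```text
[0.42751121 0.33865732 0.0289685 ]
```

View pics/s3.png

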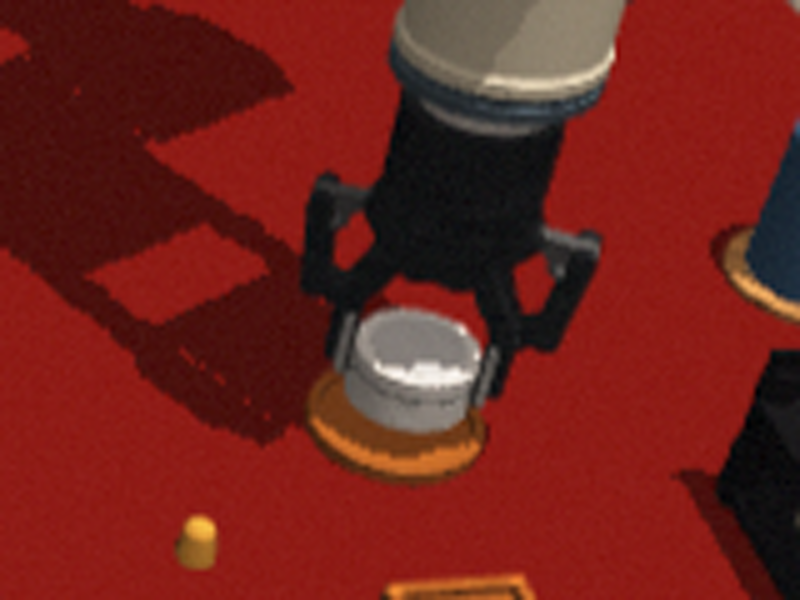

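The crop shows the tin hovering over the large round tray, which is centred at crop (397,420). Allowing for its height, the tin projects to within a few mm of centre.

Call:
{"method": "apply_moves", "body": {"travel": [[0,0,-0.08],[0,0,-0.14],[0,0,-0.18],[0,0,-0.2],[0,0,-0.2]], "spin": [0,0,0,0,0], "grip": [0.4,0.4,0.4,0.4,0.4]}}

```text
clock: 7.35
eef_pos: [0.4268, 0.3384, 0.0085]
ee_rot: [[-0.905, 0.426, -0.0], [0.426, 0.905, -0.0], [0.0, -0.0, -1.0]]
contact_force: [-2.6, -2.5, 7.2]
opening: 0.73
grasp_force: 46.1
```

Call:
{"method": "apply_moves", "body": {"travel": [[0,0,0],[0,0,0],[0,0,0],[0,0,0],[0,0,0.3],[0,0,0.7],[0,0,1],[0,0,1]], "spin": [0,0,0,0,0,0,0,0], "grip": [0.8,0.9,1,1,1,1,1,1]}}

```text
clock: 8.35
eef_pos: [0.4281, 0.3392, 0.1103]
ee_rot: [[-0.905, 0.426, 0.003], [0.426, 0.905, 0.002], [-0.002, 0.003, -1.0]]
contact_force: [-0.5, -0.2, 0.7]
opening: 1.0
grasp_force: 0.0
```

Call:
{"method": "apply_moves", "body": {"travel": [[0.4,-0.5,0],[0.8,-1,0],[0.9,-1,0]], "spin": [-0.05,-0.1,-0.1], "grip": [1,1,1]}}

```text
clock: 8.72
eef_pos: [0.5188, 0.2355, 0.1074]
ee_rot: [[-0.824, 0.566, -0.001], [0.566, 0.824, -0.001], [0.0, -0.001, -1.0]]
contact_force: [0.2, 0.3, -0.5]
opening: 1.0
grasp_force: 0.0
```

Call:
{"method": "apply_moves", "body": {"travel": [[0.4,-0.5,0],[0.8,-1,0],[0.9,-1,0],[0.9,-1,0]], "spin": [0,0,0,0], "grip": [1,1,1,1]}}

```text
clock: 9.22
eef_pos: [0.607, 0.1389, 0.1074]
ee_rot: [[-0.827, 0.562, -0.001], [0.562, 0.827, 0.0], [0.001, -0.0, -1.0]]
contact_force: [-0.1, 0.4, -0.9]
opening: 0.999
grasp_force: 0.0
```

Run:
```python
from h import *
s=bot.read_state();R=np.array(s['ee_rot']);print(s['eef_pos'],np.degrees(np.arctan2(R[1,1],R[0,1])))
f=grab('scene'); save(f,'pics/s4.png',(310,150,490,280,4))
```

```text
[0.60698217 0.1388836  0.10741531] 55.78373660648256
```

View pics/s4.png

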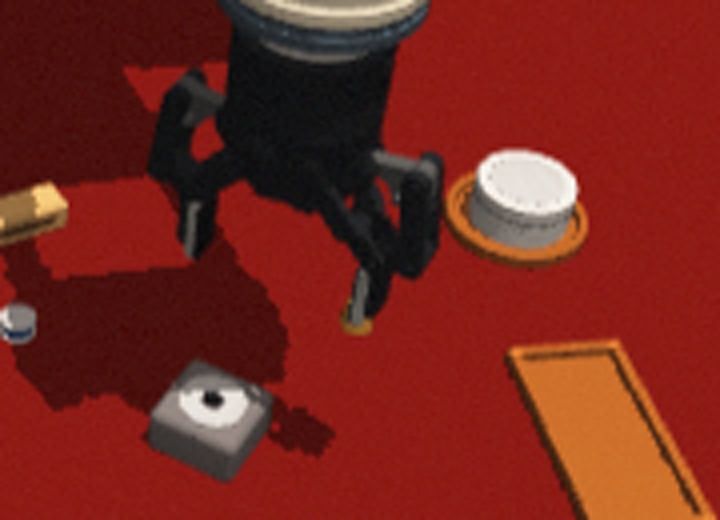

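The crop shows the tin sitting flat and centred in its tray at (515,215). The tape is at (212,420), so I'll move over it and go down.

Call:
{"method": "apply_moves", "body": {"travel": [[0,-0.25,0],[0,-0.25,0],[0,-0.25,-0.3],[0,-0.25,-0.6],[0,-0.25,-0.9],[0,-0.25,-1],[0,-0.25,-1],[0,-0.25,-1]], "spin": [0,0,0,0,0,0,0,0], "grip": [1,1,1,1,1,1,1,1]}}

```text
clock: 10.28
eef_pos: [0.6076, 0.114, 0.0094]
ee_rot: [[-0.827, 0.562, 0.001], [0.562, 0.827, 0.0], [-0.001, 0.001, -1.0]]
contact_force: [0.1, -0.4, 0.8]
opening: 1.003
grasp_force: 0.0
```

Call:
{"method": "apply_moves", "body": {"travel": [[0,0,0],[0,0,0],[0,0,0],[0,0,0],[0,0,0],[0,0,0],[0,0,0],[0,0,0]], "spin": [0,0,0,0,0,0,0,0], "grip": [0.6,0.3,0.3,0.3,0.3,0.3,0.3,0.3]}}

```text
clock: 11.28
eef_pos: [0.6074, 0.1135, 0.0091]
ee_rot: [[-0.827, 0.562, 0.001], [0.562, 0.827, 0.0], [-0.001, 0.001, -1.0]]
contact_force: [-1.9, 0.9, 9.4]
opening: 0.623
grasp_force: 41.7
```

Call:
{"method": "apply_moves", "body": {"travel": [[0,0,0.1],[0,0,0.3],[0,0,0.6],[0,0,0.9],[0,0,0.9],[0,0,0.9]], "spin": [0,0,0,0,0,0], "grip": [0.3,0.3,0.3,0.3,0.3,0.3]}}

```text
clock: 12.02
eef_pos: [0.6067, 0.1134, 0.098]
ee_rot: [[-0.827, 0.562, -0.001], [0.562, 0.827, -0.0], [0.0, -0.0, -1.0]]
contact_force: [0.5, -0.3, -2.1]
opening: 0.625
grasp_force: 43.4
```

Run:
```python
from h import *
f=grab('scene'); save(f,'pics/s5.png',(310,140,450,260,5))
```

```text
(no output)
```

View pics/s5.png

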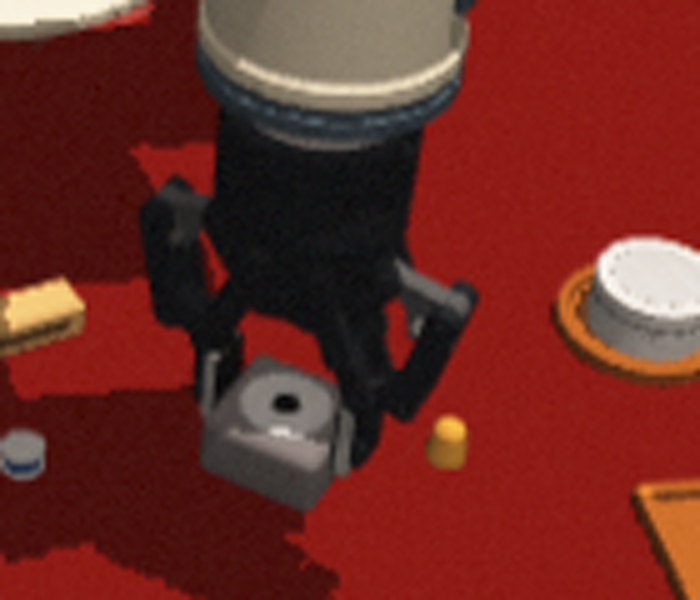

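The crop shows the tape held level between the pads at (270,430). I'll carry it to the square tray and turn it −24°.

Call:
{"method": "apply_moves", "body": {"travel": [[0,-0.3,0],[0,-0.65,0],[0,-1,0]], "spin": [-0.09,-0.18,-0.265], "grip": [0.3,0.3,0.3]}}

```text
clock: 12.45
eef_pos: [0.6064, 0.0126, 0.0971]
ee_rot: [[-0.526, 0.851, -0.002], [0.851, 0.526, 0.0], [0.001, -0.002, -1.0]]
contact_force: [0.0, -0.0, -1.3]
opening: 0.623
grasp_force: 43.3
```

Call:
{"method": "apply_moves", "body": {"travel": [[0,-0.35,0],[0,-0.7,0],[0,-1,0],[0,-1,0]], "spin": [0,0,0,0], "grip": [0.3,0.3,0.3,0.3]}}

```text
clock: 12.95
eef_pos: [0.6066, -0.0883, 0.0972]
ee_rot: [[-0.527, 0.85, -0.001], [0.85, 0.527, 0.0], [0.001, -0.001, -1.0]]
contact_force: [0.3, 0.5, -1.7]
opening: 0.619
grasp_force: 43.3
```

Call:
{"method": "apply_moves", "body": {"travel": [[0,-0.2,0],[0,-0.33,-0.2],[0,-0.33,-0.4],[0,-0.33,-0.6],[0,-0.33,-0.65],[0,-0.33,-0.65],[0,-0.33,-0.65]], "spin": [0,0,0,0,0,0,0], "grip": [0.3,0.3,0.3,0.3,0.3,0.3,0.3]}}

```text
clock: 13.82
eef_pos: [0.6075, -0.1196, 0.0338]
ee_rot: [[-0.529, 0.848, 0.001], [0.848, 0.529, -0.0], [-0.001, 0.001, -1.0]]
contact_force: [0.5, -0.5, -2.2]
opening: 0.619
grasp_force: 43.3
```

Run:
```python
from h import *
s=bot.read_state();R=np.array(s['ee_rot']);print(s['eef_pos'],np.degrees(np.arctan2(R[1,1],R[0,1])))
f=grab('scene'); save(f,'pics/s6.png',(190,180,330,300,5))
```

```text
[ 0.60745469 -0.11957642  0.0337536 ] 31.95730244626008
```

View pics/s6.png

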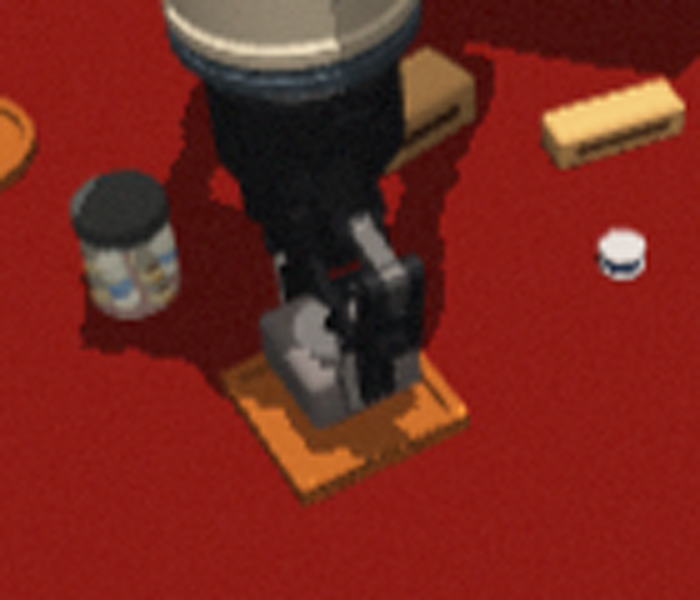

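The crop shows the tape hovering over the square tray at (345,430) with its sides parallel to the tray's. I'll lower it, release and retract.

Call:
{"method": "apply_moves", "body": {"travel": [[0,0,-0.08],[0,0,-0.14],[0,0,-0.18],[0,0,-0.205],[0,0,-0.205]], "spin": [0,0,0,0,0], "grip": [0.3,0.3,0.3,0.3,0.3]}}

```text
clock: 14.5
eef_pos: [0.6069, -0.1194, 0.0131]
ee_rot: [[-0.529, 0.848, -0.0], [0.848, 0.529, 0.0], [0.0, -0.0, -1.0]]
contact_force: [-4.6, 0.7, 7.7]
opening: 0.621
grasp_force: 44.5
```

Call:
{"method": "apply_moves", "body": {"travel": [[0,0,0],[0,0,0],[0,0,0],[0,0,0],[0,0,0.3],[0,0,0.7],[0,0,1],[0,0,1]], "spin": [0,0,0,0,0,0,0,0], "grip": [0.7,0.8,0.9,1,1,1,1,1]}}

```text
clock: 15.5
eef_pos: [0.6084, -0.1198, 0.1151]
ee_rot: [[-0.529, 0.848, 0.004], [0.848, 0.529, -0.001], [-0.003, 0.003, -1.0]]
contact_force: [-0.2, -0.7, -0.1]
opening: 1.0
grasp_force: 0.0
```

Call:
{"method": "apply_moves", "body": {"travel": [[0,-0.5,0],[0,-1,0],[0,-1,0]], "spin": [0,0,0], "grip": [1,1,1]}}

```text
clock: 15.88
eef_pos: [0.6067, -0.2226, 0.1118]
ee_rot: [[-0.526, 0.85, -0.0], [0.85, 0.526, -0.0], [-0.0, -0.001, -1.0]]
contact_force: [0.4, -0.0, -0.7]
opening: 1.002
grasp_force: 0.0
```

Call:
{"method": "apply_moves", "body": {"travel": [[0,-0.5,0],[0,-0.8,0],[0,-0.8,0],[0,-0.8,0]], "spin": [0,0,0,0], "grip": [1,1,1,1]}}

```text
clock: 16.38
eef_pos: [0.6068, -0.2983, 0.112]
ee_rot: [[-0.529, 0.848, -0.001], [0.848, 0.529, 0.001], [0.001, -0.0, -1.0]]
contact_force: [-0.1, 0.6, 0.1]
opening: 1.0
grasp_force: 0.0
```

Run:
```python
from h import *
s=bot.read_state();print(s['eef_pos'])
f=grab('scene'); save(f,'pics/s7.png',(120,150,320,290,4))
g=np.load('scene.npy',allow_pickle=True).item()
# spool axis: thread columns/bottom flange from clean first view
im=g['frame'].astype(int); m=((im[:,:,1]>60)).astype(np.uint8); m[:,:140]=0;m[:,195:]=0;m[:235]=0;m[285:]=0
c=max(cv2.findContours(m,0,1)[0],key=cv2.contourArea); uv=c[:,0,:]
x,y,w,h=cv2.boundingRect(c); print(x,y,w,h)
print('flange bottom',ray(g,[x+w/2,y+h-1],0)*1000, 'top',ray(g,[uv[uv[:,1]<y+3][:,0].mean(),y],.064)*1000)
```

```text
[ 0.60678293 -0.29833074  0.11204774]
153 240 28 33
flange bottom [[ 632.45655214 -316.8930083     0.        ]] top [[ 597.64452171 -316.0187706    64.        ]]
```

View pics/s7.png

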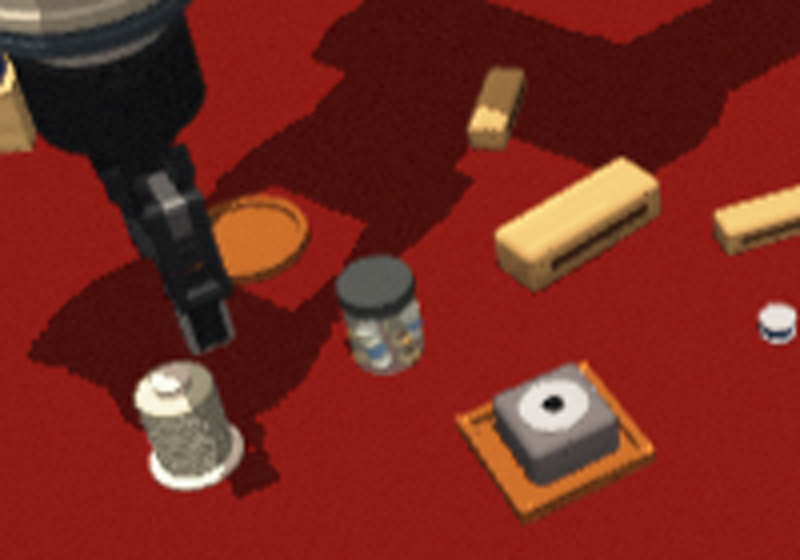

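The crop shows the tape flat and centred in the square tray at (555,430). The spool stands at (190,430) and the jar at (378,315) hasn't moved. I'll grasp the spool.

Call:
{"method": "apply_moves", "body": {"travel": [[0,-0.18,0],[0,-0.18,0],[0,-0.18,-0.3],[0,-0.18,-0.6],[0,-0.18,-0.9],[0,-0.18,-0.98],[0,-0.18,-0.98],[0,-0.18,-0.98]], "spin": [0,0,0,0,0,0,0,0], "grip": [1,1,1,1,1,1,1,1]}}

```text
clock: 17.42
eef_pos: [0.6078, -0.3178, 0.0161]
ee_rot: [[-0.529, 0.848, 0.002], [0.848, 0.529, -0.001], [-0.002, 0.001, -1.0]]
contact_force: [-0.1, 0.1, 0.2]
opening: 0.998
grasp_force: 0.0
```

Call:
{"method": "apply_moves", "body": {"travel": [[0,0,0],[0,0,0],[0,0,0],[0,0,0],[0,0,0],[0,0,0],[0,0,0],[0,0,0]], "spin": [0,0,0,0,0,0,0,0], "grip": [0.6,0.4,0.2,0.2,0.2,0.2,0.2,0.2], "newtons": 30}}

```text
clock: 18.42
eef_pos: [0.6072, -0.3176, 0.0153]
ee_rot: [[-0.529, 0.848, 0.0], [0.848, 0.529, -0.0], [-0.0, 0.0, -1.0]]
contact_force: [-1.1, 1.2, 6.0]
opening: 0.463
grasp_force: 29.8
```

Call:
{"method": "apply_moves", "body": {"travel": [[0,0,0.1],[0,0,0.3],[0,0,0.6],[0,0,0.7],[0,0,0.7],[0,0,0.7]], "spin": [0,0,0,0,0,0], "grip": [0.2,0.2,0.2,0.2,0.2,0.2]}}

```text
clock: 19.18
eef_pos: [0.6066, -0.3172, 0.084]
ee_rot: [[-0.529, 0.848, -0.001], [0.848, 0.529, 0.001], [0.001, -0.001, -1.0]]
contact_force: [-0.2, -0.8, -2.1]
opening: 0.464
grasp_force: 30.3
```

Run:
```python
from h import *
f=grab('scene'); save(f,'pics/s8.png',(100,150,240,270,5))
```

```text
(no output)
```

View pics/s8.png

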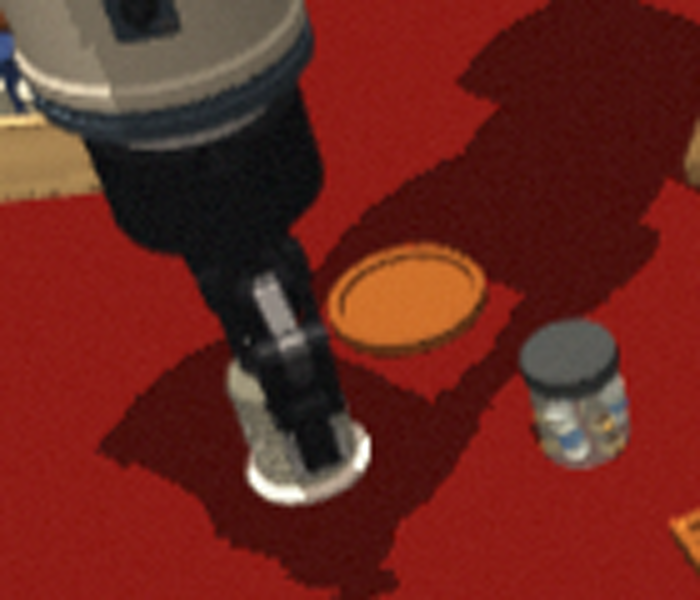

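The crop shows the spool held upright at (300,430), clear of the counter. I'll carry it to the small round tray.

Call:
{"method": "apply_moves", "body": {"travel": [[-0.25,0,0],[-0.55,-0.05,0],[-0.85,-0.08,0],[-1,-0.08,0]], "spin": [0,0,0,0], "grip": [0.2,0.2,0.2,0.2]}}

```text
clock: 19.73
eef_pos: [0.5055, -0.3253, 0.0841]
ee_rot: [[-0.529, 0.849, -0.001], [0.849, 0.529, 0.001], [0.002, -0.001, -1.0]]
contact_force: [-0.5, -0.5, -0.6]
opening: 0.466
grasp_force: 30.4
```

Call:
{"method": "apply_moves", "body": {"travel": [[-0.3,0,0],[-0.6,-0.06,0],[-0.76,-0.06,0],[-0.76,-0.06,-0.2],[-0.76,-0.06,-0.4],[-0.76,-0.06,-0.45],[-0.76,-0.06,-0.45],[-0.76,-0.06,-0.45]], "spin": [0,0,0,0,0,0,0,0], "grip": [0.2,0.2,0.2,0.2,0.2,0.2,0.2,0.2]}}

```text
clock: 20.72
eef_pos: [0.4316, -0.3317, 0.0404]
ee_rot: [[-0.529, 0.848, 0.001], [0.848, 0.529, -0.001], [-0.001, 0.0, -1.0]]
contact_force: [0.3, -0.2, -0.6]
opening: 0.453
grasp_force: 30.4
```

Run:
```python
from h import *
f=grab('scene'); save(f,'pics/s9.png',(110,120,250,240,5))
```

```text
(no output)
```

View pics/s9.png

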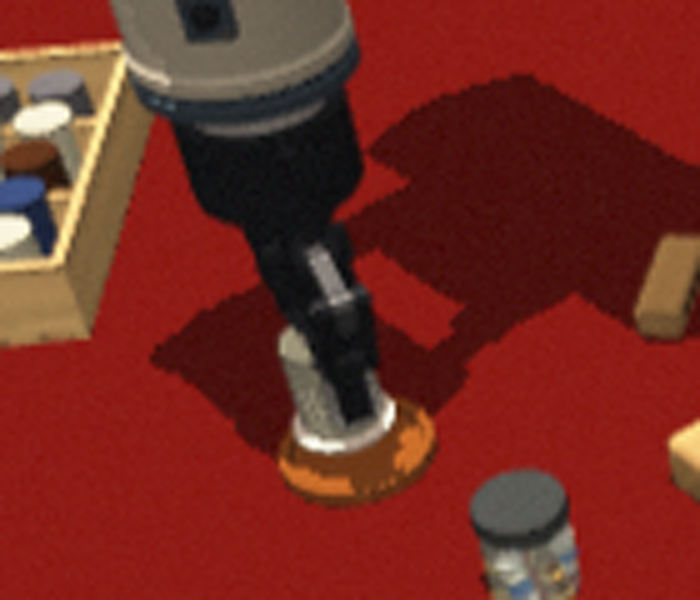

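The crop shows the spool upright over the small round tray, which is centred at (357,450). The flange at (343,415) projects onto the tray centre, so I'll lower it.

Call:
{"method": "apply_moves", "body": {"travel": [[0,0,-0.08],[0,0,-0.14],[0,0,-0.18],[0,0,-0.2],[0,0,-0.21],[0,0,-0.21]], "spin": [0,0,0,0,0,0], "grip": [0.2,0.2,0.2,0.2,0.2,0.2]}}

```text
clock: 21.52
eef_pos: [0.431, -0.3314, 0.0192]
ee_rot: [[-0.529, 0.848, -0.0], [0.848, 0.529, -0.0], [0.0, -0.0, -1.0]]
contact_force: [-2.4, 2.5, 10.0]
opening: 0.461
grasp_force: 31.3
```

Call:
{"method": "apply_moves", "body": {"travel": [[0,0,0],[0,0,0],[0,0,0],[0,0,0],[0,0,0.3],[0,0,0.7],[0,0,1],[0,0,1]], "spin": [0,0,0,0,0,0,0,0], "grip": [0.55,0.7,0.9,1,1,1,1,1]}}

```text
clock: 22.52
eef_pos: [0.432, -0.3323, 0.1208]
ee_rot: [[-0.529, 0.848, 0.003], [0.848, 0.529, -0.003], [-0.004, 0.001, -1.0]]
contact_force: [0.1, 0.9, -0.3]
opening: 1.0
grasp_force: 0.0
```

Call:
{"method": "apply_moves", "body": {"travel": [[0,0.5,0],[0,1,0],[0,1,0]], "spin": [0.07,0.133,0.133], "grip": [1,1,1]}}

```text
clock: 22.9
eef_pos: [0.4299, -0.2282, 0.118]
ee_rot: [[-0.697, 0.718, -0.002], [0.718, 0.697, 0.002], [0.003, -0.0, -1.0]]
contact_force: [-0.3, 0.2, 0.5]
opening: 0.999
grasp_force: 0.0
```

Call:
{"method": "apply_moves", "body": {"travel": [[0,0.5,0],[0,1,0],[0,1,0]], "spin": [0,0,0], "grip": [1,1,1]}}

```text
clock: 23.28
eef_pos: [0.4304, -0.1292, 0.1182]
ee_rot: [[-0.695, 0.719, -0.002], [0.719, 0.695, 0.001], [0.002, -0.001, -1.0]]
contact_force: [0.5, -0.9, 0.4]
opening: 0.998
grasp_force: 0.0
```

Call:
{"method": "apply_moves", "body": {"travel": [[0,0.14,0],[0,0.14,0],[0,0.14,-0.3],[0,0.14,-0.5],[0,0.14,-0.6],[0,0.14,-0.6]], "spin": [0,0,0,0,0,0], "grip": [1,1,1,1,1,1]}}

```text
clock: 24.02
eef_pos: [0.431, -0.1178, 0.0584]
ee_rot: [[-0.693, 0.721, -0.001], [0.721, 0.693, 0.0], [0.001, -0.0, -1.0]]
contact_force: [0.2, -0.0, 0.3]
opening: 1.001
grasp_force: 0.0
```

Run:
```python
from h import *
s=bot.read_state();R=np.array(s['ee_rot']);print(s['eef_pos'],np.degrees(np.arctan2(R[1,1],R[0,1])))
f=grab('scene'); save(f,'pics/s10.png',(150,120,330,250,4))
```

```text
[ 0.43097712 -0.11779335  0.05843212] 43.884474819026615
```

View pics/s10.png

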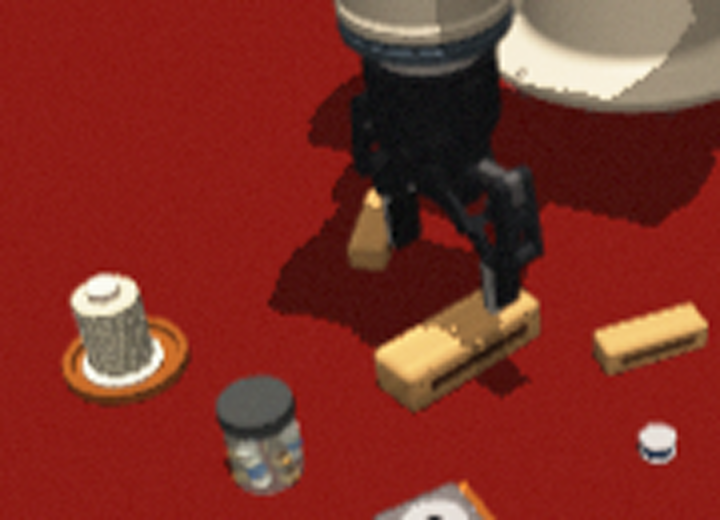

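The crop shows the spool standing centred in its tray at (120,340). The open fingers straddle the big block at (455,345), so I'll go down and grip it.

Call:
{"method": "apply_moves", "body": {"travel": [[0,0,-0.2],[0,0,-0.4],[0,0,-0.5],[0,0,-0.5],[0,0,-0.5]], "spin": [0,0,0,0,0], "grip": [1,1,1,1,1]}}

```text
clock: 24.7
eef_pos: [0.4314, -0.1176, 0.0094]
ee_rot: [[-0.694, 0.72, 0.001], [0.72, 0.694, -0.0], [-0.001, 0.0, -1.0]]
contact_force: [0.1, -0.0, 0.6]
opening: 0.995
grasp_force: 0.0
```

Call:
{"method": "apply_moves", "body": {"travel": [[0,0,0],[0,0,0],[0,0,0],[0,0,0],[0,0,0],[0,0,0],[0,0,0],[0,0,0]], "spin": [0,0,0,0,0,0,0,0], "grip": [0.6,0.4,0.2,0.2,0.2,0.2,0.2,0.2], "newtons": 45}}

```text
clock: 25.7
eef_pos: [0.4312, -0.1175, 0.0092]
ee_rot: [[-0.694, 0.72, 0.0], [0.72, 0.694, -0.0], [-0.001, 0.0, -1.0]]
contact_force: [-1.7, -0.5, 11.1]
opening: 0.461
grasp_force: 44.5
```

Call:
{"method": "apply_moves", "body": {"travel": [[0,0,0.1],[0,0,0.3],[0,0,0.6],[0,0,0.9],[0,0,0.9],[0,0,0.9]], "spin": [0,0,0,0,0,0], "grip": [0.2,0.2,0.2,0.2,0.2,0.2]}}

```text
clock: 26.45
eef_pos: [0.4309, -0.1174, 0.0987]
ee_rot: [[-0.694, 0.72, 0.0], [0.72, 0.694, -0.0], [-0.0, 0.0, -1.0]]
contact_force: [-0.2, 0.3, -0.7]
opening: 0.46
grasp_force: 46.3
```

Run:
```python
from h import *
f=grab('scene'); save(f,'pics/s11.png',(190,80,330,200,5))
```

```text
(no output)
```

View pics/s11.png

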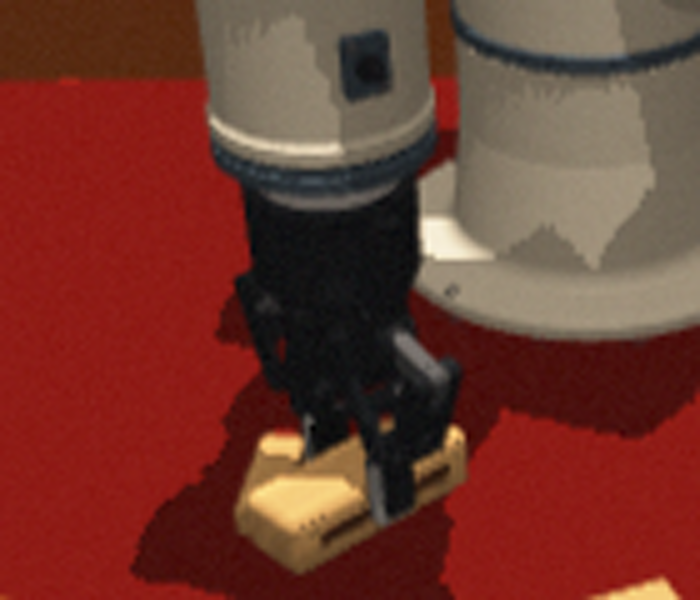

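The crop shows the block held level across its width at (350,490). I'll carry it toward the oblong tray, turning it +50°, and check the clearance at the black frame.

Call:
{"method": "apply_moves", "body": {"travel": [[0.1,0.3,0],[0.2,0.65,0],[0.4,1,0],[0.4,1,0]], "spin": [0.08,0.16,0.24,0.28], "grip": [0.2,0.2,0.2,0.2]}}

```text
clock: 27.0
eef_pos: [0.4717, -0.0155, 0.0979]
ee_rot: [[-0.936, 0.351, -0.001], [0.351, 0.936, 0.0], [0.001, 0.0, -1.0]]
contact_force: [-1.2, -0.6, -2.1]
opening: 0.453
grasp_force: 46.3
```

Call:
{"method": "apply_moves", "body": {"travel": [[0.1,0.35,0],[0.2,0.7,0],[0.4,1,0],[0.4,1,0]], "spin": [0.08,0.16,0.24,0.276], "grip": [0.2,0.2,0.2,0.2]}}

```text
clock: 27.5
eef_pos: [0.5118, 0.0844, 0.0977]
ee_rot: [[-0.997, -0.074, -0.001], [-0.074, 0.997, 0.0], [0.001, 0.0, -1.0]]
contact_force: [-0.4, -0.5, -1.3]
opening: 0.459
grasp_force: 46.3
```

Call:
{"method": "apply_moves", "body": {"travel": [[0.1,0.35,0],[0.2,0.7,0],[0.4,1,0],[0.4,1,0]], "spin": [0,0,0,0], "grip": [0.2,0.2,0.2,0.2]}}

```text
clock: 28.0
eef_pos: [0.5517, 0.1843, 0.0976]
ee_rot: [[-0.997, -0.071, -0.0], [-0.071, 0.997, 0.0], [0.0, 0.0, -1.0]]
contact_force: [-0.3, -0.5, -1.0]
opening: 0.46
grasp_force: 46.3
```

Run:
```python
from h import *
s=bot.read_state();R=np.array(s['ee_rot']);print(s['eef_pos'],np.degrees(np.arctan2(R[1,1],R[0,1])))
for n in('top','scene'):
    f=np.load(n+'.npy',allow_pickle=True).item();C=cloud(f)
    m=(f['depth']>0)&(C[...,0]>.48)&(C[...,0]<.76)&(C[...,2]>.03)&(C[...,1]>.36)&(C[...,1]<.7)
    P=C[m]; print(n,len(P),'frame min y',np.percentile(P[:,1],.5),'zmax',P[:,2].max())
    # oblong tray refined
    g=(f['frame'][:,:,1]>55).astype(np.uint8); g[(abs(C[...,0]-.617)>.09)|(abs(C[...,1]-.337)>.055)]=0
    c=max(cv2.findContours(g,0,1)[0],key=cv2.contourArea)
    print(cv2.minAreaRect((ray(f,c[:,0,:],.010)[:,:2]*1000).astype(np.float32)))
```

```text
[0.55173444 0.18430332 0.09757757] 94.0699848577957
top 9706 frame min y 0.48532536795977405 zmax 0.10329977444679915
((616.882568359375, 336.8953857421875), (143.41246032714844, 72.84940338134766), 4.274526119232178)
scene 9400 frame min y 0.48532701069371537 zmax 0.09865297396690784
((617.7142333984375, 337.5916748046875), (142.89163208007812, 69.61405181884766), 3.694178342819214)
```

Call:
{"method": "apply_moves", "body": {"travel": [[0.2,0.35,0],[0.4,0.7,0],[0.65,1,0],[0.65,1,0]], "spin": [0,0,0,0], "grip": [0.2,0.2,0.2,0.2]}}

```text
clock: 28.5
eef_pos: [0.6167, 0.2837, 0.0974]
ee_rot: [[-0.998, -0.07, -0.001], [-0.07, 0.998, -0.0], [0.001, -0.0, -1.0]]
contact_force: [-0.3, -0.7, -1.0]
opening: 0.457
grasp_force: 46.3
```

Call:
{"method": "apply_moves", "body": {"travel": [[0,0.3,0],[0,0.53,0],[0,0.53,-0.2],[0,0.53,-0.4],[0,0.53,-0.6],[0,0.53,-0.62],[0,0.53,-0.62],[0,0.53,-0.62]], "spin": [0,0,0,0,0,0,0,0], "grip": [0.2,0.2,0.2,0.2,0.2,0.2,0.2,0.2]}}

```text
clock: 29.5
eef_pos: [0.6166, 0.3356, 0.0376]
ee_rot: [[-0.998, -0.069, 0.001], [-0.069, 0.998, 0.0], [-0.001, 0.0, -1.0]]
contact_force: [0.2, 0.1, -1.2]
opening: 0.461
grasp_force: 46.3
```

Run:
```python
from h import *
s=bot.read_state();print(s['eef_pos'])
z=s['eef_pos'][2]-.0092
for n in('top','scene'):
    f=grab(n);C=cloud(f);d=C-np.array([.617,.337,0])
    hsv=cv2.cvtColor(f['frame'],cv2.COLOR_RGB2HSV)
    m=(f['depth']>0)&(abs(d[...,0])<.09)&(abs(d[...,1])<.026)&(abs(C[...,2]-z-.032)<.005)&(f['frame'][:,:,1]>80)
    P=C[m]; print(n,len(P)); 
    if len(P)>20: print(cv2.minAreaRect((P[:,:2]*1000).astype(np.float32)),P[:,0].min(),P[:,0].max())
```

```text
[0.61660825 0.3356297  0.03755965]
top 80
((615.12939453125, 323.8925476074219), (34.85988235473633, 110.1510009765625), 82.57362365722656) 0.5627004745960684 0.6707576598194972
scene 437
((623.2213745117188, 336.8283996582031), (49.7564697265625, 103.95108032226562), 84.22203826904297) 0.5696194638826485 0.6741085267869843
```

The block spans x from 0.563 to 0.674, centred on the tray, so I'll lower it.

Call:
{"method": "apply_moves", "body": {"travel": [[0,0.015,-0.08],[0,0.015,-0.16],[0,0.015,-0.2],[0,0.015,-0.23],[0,0.015,-0.24],[0,0.015,-0.24]], "spin": [0,0,0,0,0,0], "grip": [0.2,0.2,0.2,0.2,0.2,0.2]}}

```text
clock: 30.35
eef_pos: [0.616, 0.337, 0.0132]
ee_rot: [[-0.998, -0.069, -0.0], [-0.069, 0.998, -0.0], [0.0, -0.0, -1.0]]
contact_force: [-3.9, -1.1, 6.4]
opening: 0.459
grasp_force: 47.1
```

Call:
{"method": "apply_moves", "body": {"travel": [[0,0,0],[0,0,0],[0,0,0],[0,0,0],[0,0,0.3],[0,0,0.7],[0,0,1],[0,0,1]], "spin": [0,0,0,0,0,0,0,0], "grip": [0.55,0.7,0.9,1,1,1,1,1]}}

```text
clock: 31.35
eef_pos: [0.6174, 0.3376, 0.1155]
ee_rot: [[-0.998, -0.069, 0.004], [-0.069, 0.998, 0.002], [-0.004, 0.002, -1.0]]
contact_force: [0.9, 0.6, -0.2]
opening: 0.999
grasp_force: 0.0
```

Call:
{"method": "apply_moves", "body": {"travel": [[-0.5,-0.5,0.5],[-1,-1,1],[-1,-1,1],[-1,-1,1]], "spin": [0,0,0,0], "grip": [1,1,1,1]}}

```text
clock: 31.85
eef_pos: [0.515, 0.2358, 0.2142]
ee_rot: [[-0.998, -0.068, 0.001], [-0.068, 0.998, 0.0], [-0.001, 0.0, -1.0]]
contact_force: [0.8, -0.4, 0.3]
opening: 1.001
grasp_force: 0.0
```

Call:
{"method": "apply_moves", "body": {"travel": [[-0.5,-0.5,0],[-1,-1,0],[-1,-1,0],[-1,-1,0]], "spin": [0,0,0,0], "grip": [1,1,1,1]}}

```text
clock: 32.35
eef_pos: [0.4162, 0.1369, 0.2123]
ee_rot: [[-0.998, -0.068, -0.001], [-0.068, 0.998, 0.0], [0.001, 0.0, -1.0]]
contact_force: [0.2, 0.1, -0.2]
opening: 1.002
grasp_force: 0.0
```

Run:
```python
from h import *
T=dict(spool=(.431,-.331,.068),tin=(.426,.338,.036),clapper=(.6173,.337,.036),tape=(.606,-.1195,.034),jar=(.527,-.222,.058))
print(bot.read_state()['eef_pos'])
for n in('top','scene'):
    f=grab(n);C=cloud(f)
    for k,(x,y,h) in T.items():
        r=.08 if k=='clapper' else .045
        m=(f['depth']>0)&(abs(C[...,0]-x)<r)&(abs(C[...,1]-y)<.045)&(C[...,2]<.1)
        P=C[m]; top=np.percentile(P[:,2],99) if len(P) else 0
        Q=P[P[:,2]>(.048 if k=='spool' else h-.007)]
        if len(Q)<8: print(n,k,len(Q));continue
        A=np.c_[Q[:,:2]-Q[:,:2].mean(0),np.ones(len(Q))]; s=np.linalg.lstsq(A,Q[:,2],rcond=None)[0]
        r=cv2.minAreaRect((Q[:,:2]*1000).astype(np.float32))
        print(n,k,'ztop %.1f med %.1f'%(top*1e3,np.median(Q[:,2])*1e3),'off mm',np.round(np.array(r[0])-[x*1e3,y*1e3],1),np.round(r[1]),round(r[2]),'slope',s[:2].round(3))
```

```text
[0.41616427 0.13686253 0.21234455]
top spool ztop 69.1 med 60.4 off mm [ 0.6 -0.4] [39. 40.] 0 slope [ 0.025 -0.127]
top tin ztop 39.7 med 36.7 off mm [-24.   -6.6] [16. 43.] 8 slope [0.176 0.118]
top clapper ztop 39.3 med 35.7 off mm [37.   1.5] [33. 38.] 5 slope [-0.048  0.029]
top tape ztop 38.0 med 34.4 off mm [0.3 1.7] [54. 55.] 33 slope [ 0.014 -0.007]
top jar ztop 61.3 med 58.1 off mm [ 0.4 -2.7] [42. 41.] 7 slope [ 0.034 -0.036]
scene spool ztop 67.4 med 58.6 off mm [4.2 0.2] [37. 39.] 48 slope [-0.283 -0.072]
scene tin ztop 38.0 med 35.4 off mm [0.5 1.7] [64. 62.] 7 slope [-0.029  0.018]
scene clapper ztop 37.2 med 34.9 off mm [ 2.2 -0.3] [110.  40.] 4 slope [-0.012  0.038]
scene tape ztop 35.6 med 33.1 off mm [2.6 1.7] [56. 54.] 32 slope [-0.036 -0.005]
scene jar ztop 58.5 med 56.6 off mm [ 2.7 -2.1] [45. 42.] 9 slope [-0.038 -0.025]
```

```bash
python3 -c "
from bench import bot
print(bot.job_done())"
```

```text
the job is handed in; nothing more can be done
None
```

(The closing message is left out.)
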